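Hook a tool-rest bracket into a slotted post and press it home

ROBOT

A 6-joint arm with a two-finger parallel gripper is mounted at the origin on the work surface. World frame = base frame: x ahead of the robot, y to its left, z up, the work surface at z = 0. Lengths are in mm, angles in rad, forces in N, time in s.
With the tool pointing down it reaches from about 325 to 900 mm from the base axis. Payload 6.1 kg.
Tool frame: the origin (TCP) lies between the finger pads; the fingertips stand 22 mm ahead of it and the grasp point (between the pads) lies 3 mm ahead of it; z points along the fingers, y is the line along which they close (so a half turn about z gives the same grasp; the last joint's range is limited). The gripper opens to 87 mm and grips with 3 to 60 N. Pads are 19 mm wide; open, the fingers measure 117 mm over their backs; the gripper's body (75 mm by 190 mm) begins 51 mm behind the grasp point.
Start: joints at [1.12, 0.22, 1.526, -0, 1.395, -0.126], TCP at [199.448, 592.314, 244.538] pointing down, gripper open.
Joint ranges: [-2.98, 2.98], [-0.91, 2.08], [0.09, 2.57], [-1.24, 4.39], [0.2, 2.65], [-2.68, 2.68]. Speed limits (rad/s): [2.57, 2.57, 3.01, 3.14, 3.14, 3.14].

INTERFACE

Orientations are given as a unit quaternion [x, y, z, w].
In Python, from bench import status, eyes, bot gives the robot as it stands.
- The arm moves only by the shell command python3 -m inch 'ROWS' [FORCE]. ROWS is a JSON object whose one key "plan" holds a list of rows, each an object of numbers: "hand": the closure, from 0 (fully open) to 1 (shut); "x", "y", "z": the shift along the tool's x, y, z in units of 50 mm (1.0 is 50 mm); "rx", "ry", "rz": the turn, a rotation vector about the tool's x, y, z in degrees. In form: {"plan": [{"hand": .., "x": .., "y": .., "z": .., "rx": .., "ry": .., "rz": ..}, ...]}. A call has 1 to 20 rows; each row shifts and turns the commanded pose from where the row before left it, along the tool's axes as they then stand; what a row does not reach is not made up. A row lasts 1/10 s, in which the tool goes at most 50 mm and 8.59 degrees, less where a joint would pass 70% of its speed; a pose out of reach is approached as far as the arm can. A call is refused whole if a number of a shift passes 1 or a number of a turn 8.59, either way. A call with a gripper value outside its range is refused whole. The fingers move at their own pace and stop on an object; FORCE is the grip in N (left out, the last holds). Time passes only in rows, so rows that do not move let the fingers close. It gives the time, the measured TCP pose, the force, the opening and the grip force at its end, in the units of the state.
- status.read_state(): the state, without advancing time (a new reading comes with each control period).
- eyes.camera(name): name is "side" or "top"; returns a dict with "pixels" (480x640x3 uint8, blue, green, red), "fx", "fy", "cx", "cy" (pixels), "T" (4x4, takes a point from camera to world coordinates). Camera axes: x right, y up, looking along -z (the intrinsics and any distortion apply to the point x, -y, -z); pixel columns grow to the right and rows downward; lengths in mm; the calibration is good to about 2 mm. A picture is of the moment at which its call begins. There is no depth.
- bot.hand_in(): hands the job in; it is judged then, once.
The state is a dict: "time": time; "joint_pos": joint angles; "qd": joint speeds; "tau": joint torques, N m; "ee_pos": TCP position; "tcp_rot": TCP orientation; "force": force on the tool from outside, world axes, zero at the start; "wrist_torque": the same for the moment, N m; "width": finger opening in mm; "gripper_force": force on a finger pad.
Only numpy, scipy, OpenCV 4.12 (cv2) and the standard library are available. Lean on these libraries where they do the work, as an engineer would, in place of code of your own. Each camera call takes 0.05 s, during which the arm holds its last target. There are 200 camera calls.

TASK

Pick up the loose aluminium tool-rest bracket and fit it to the slotted steel post: hook both of its tabs into the two slots, then press it down, firmly but without forcing it or hammering on the post, until it is fully home and the sprung catch has snapped out over its top edge. Let go of it and leave everything else on the bench where it is.

Things in the scene. Friction and masses are not known exactly. Their poses are not given: they have to be found in the camera images.
- bracket: Loose bare-aluminium bracket, 0.26 to 0.49 kg, standing upright on its tray, 56 mm wide (y). Origin: foot of its back plate's rear face, mid-width, level with its underside; z up, +x the way its two tabs point. Back plate: x -6 to 0, z 0 to 120 mm. Tray in front of it: x -120 to -6, z 0 to 5.
- rib (a point): Point to grip the bracket at from above (fingers closing along bracket y), in the rib that stands lengthwise on its tray: 12 mm thick, bracket x -108 to -44, z 5 to 60 mm. This point is at bracket (-76, 0, 45). A grip of 40 to 60 N holds it well; a hard squeeze makes it twist away in contact. Axes as the bracket's.
- tabs (a point): Middle of the bracket's rear face, at bracket (0, 0, 51) mm. Two tabs stick out behind, 10 mm wide (y -5 to 5): necks x 0 to 13, bracket z 20 to 32 and z 70 to 82; at each end a hook, x 7 to 13, hangs 18 mm below the neck (down to z 2 and z 52). So each tab is 30 mm high over all. Axes as the bracket's.
- window (a point): Middle of the window through the bracket's back plate, at bracket (-3, 0, 103) mm: 20 mm wide, 22 high (z 92 to 114), leaving a bar 6 mm high above it (z 114 to 120). The post's catch passes through it when the tabs go in, and ends above the bar when the bracket is home.
- post: Grey fixed post, 78 mm wide, 279 high, hollow behind its slotted steel front strip; base plate 12 mm high, x -25 to 125, y -75 to 75. Origin: on the bench, in the plane of the strip's front face, mid-width; z up, +x into the post: the face looks to -x. The fitted bracket's axes are parallel to these. The strip (60 mm wide, 5 thick) is clamped at an unmeasured height.
- slots (a point): Nominal middle between the two slots, on the strip's face, at post (0, 0, 162.5) mm. Slots in a groove 16 mm wide, 1.5 deep, as wide as it; nominal post z 120 to 155 and 170 to 205. Really all on the strip is D higher, -9 to +9 mm, unmeasured: find by feel or sight. Tabs enter (+x) only with the bracket's origin at post z 118 to 123 + D; else they stop on the face, origin 11.5 mm short.
- home (a point): Nominal place of the bracket's origin when fully home, at post (0, 0, 100) mm, axes as the post's; really D higher. With the tabs in and the rear face against the strip, the bracket is lowered 18 to 23 mm until the necks rest on the slots' lower ends. About 15 N of push on the bracket is enough; over 25 N strains it. Home, the rear face may stand up to 2 mm off the strip.
- catch (a joint): Sprung dark steel wedge in the strip's face, mid-width, 14 mm wide, post z 221 to 235 mm + D: flat underside 5 mm proud, sloping to flush at its top. 0 = out, up to 0.008 m pushed into the post (2 N to start, 5 N at 5 mm). As the bracket is lowered its top bar pushes it in (3 to 12 N down); when home it springs out over the bar.
- tin: Brass tin, round, 62 mm across, 24 mm high; origin at the centre of its underside. Leave alone.
- cutters: Side cutters with blue grips lying flat, about 155 mm long, 11 mm high; origin at the pivot, underside, +x to the jaws. Leave alone.
- pliers: Pliers with wooden-brown grips lying flat, about 165 mm long, 11 mm high; origin at the pivot, underside, +x to the jaws. Leave alone.
- compound_bar: Brown bar of polishing compound, 50 x 35 x 20 mm; origin at the centre of its underside. Leave alone.
- wood_block: Pale wood block, 90 x 45 x 22 mm; origin at the centre of its underside. Leave alone.
- file: Hand tool with wooden handle, 200 mm long, lying along its x; origin at its middle, underside. Leave alone.
- eraser_pad: Cork pad, 40 x 30 x 12 mm; origin at the centre of its underside. Leave alone.
There are look-alikes about, which are no part of the job. There is more than one size of the bracket; the job needs the middle-sized.

How it is judged (in metres and radians):
On the way, in this order (a step that is already met when the one before it is completed fails the run):
1. both tabs are in the slots, the bracket's rear face within 6 mm of the strip (x of bracket in the frame of post between -0.006 and 0.004 m and y of bracket in the frame of post between -0.006 and 0.006 m and z of bracket in the frame of post between 0.085 and 0.14 m), for 0.02 s.
2. the bracket, tabs in the slots, is pressed down over the catch, which yields by more than 2.5 mm (all of step 1 and value of joint catch above 0.0025 m).
At the end, for the whole second after the job is handed in: The bracket hangs on the post by both tabs, released and still: rear face within 4 mm of the strip, within 5 mm of its middle, origin 88 to 112 mm above the bench, upright within 0.07 rad, square to the post within 0.1 rad, the catch out over its top edge (under 1.2 mm) (x of bracket in the frame of post between -0.004 and 0.003 m and y of bracket in the frame of post between -0.005 and 0.005 m and z of bracket in the frame of post between 0.088 and 0.112 m and value of joint catch below 0.0012 m and angle between bracket's own z axis and vertical below 0.07 rad and angle between the x axis of bracket and the x axis of post, either way round below 0.1 rad and linear speed of bracket below 0.02 m/s and contact force between bracket and the fingers below 0.1 N); the robot touches nothing.
It fails at once if the bracket is forced: more than 80 N between bracket and post (contact force between bracket and post above 80 N).
It fails at once if the post or its strip is hit or pressed hard by the robot itself (more than 30 N) (contact force between the arm and post above 30 N).
It fails at once if one of the other loose things on the bench is moved more than 30 mm (distance of any of tin, cutters, pliers, compound_bar, wood_block, file, eraser_pad from where it was at the start of the episode above 0.03 m).
It also fails if it takes over 64 s, if anything falls off the work surface, if the arm or the gripper's body presses on something with over 40 N, if the wrist force passes 120 N, or if a joint passes its speed limit or range.

## Working session

There is one attempt and no reset: what is moved stays moved. The work goes in short steps, Python scripts to look and compute and a shell command to move; the robot and the scene stay as the last step left them, time stands still between calls to the robot, and variables do not carry over. Pictures are saved under pics/ and viewed, at most 10 in all, crops included, and the job is handed in when it is done.

```bash
ls; mkdir -p pics
python3 - <<'E'
from bench import status, eyes, bot
import cv2,numpy as np
np.set_printoptions(precision=3,suppress=True)
s=status.read_state();print(s)
for n in("side","top"):
    c=eyes.camera(n);cv2.imwrite(f"pics/{n}0.png",c["pixels"]);print(n,{k:v for k,v in c.items() if k!="pixels"})
E
```

```text
pics
{'time': 0.0, 'joint_pos': array([ 1.12 ,  0.221,  1.528, -0.   ,  1.395, -0.126]), 'qd': array([ 0.   , -0.   , -0.002,  0.   ,  0.   , -0.001]), 'tau': array([  0.001, -49.459, -38.739,   0.07 ,   0.056,  -0.   ]), 'ee_pos': array([199.198, 591.791, 243.417]), 'tcp_rot': array([ 0.162,  0.987, -0.001, -0.   ]), 'force': array([ 0.522, -0.652, -0.448]), 'wrist_torque': array([-0.018, -0.026,  0.044]), 'gripper_force': 0.0, 'width': 87.29914574740172}
side {'fx': 434.7330631930472, 'fy': 434.7330631930472, 'cx': 326.46433707282796, 'cy': 238.6109365372595, 'T': array([[ -0.976,   0.132,  -0.172, 333.932],
       [ -0.217,  -0.633,   0.743, 670.789],
       [ -0.011,   0.763,   0.647, 688.966],
       [  0.   ,   0.   ,   0.   ,   1.   ]])}
top {'fx': 446.57974714072253, 'fy': 446.57974714072253, 'cx': 325.44401531342163, 'cy': 241.34275842480494, 'T': array([[   0.014,    0.988,   -0.157,  280.933],
       [  -1.   ,    0.013,   -0.006,   12.169],
       [  -0.004,    0.157,    0.988, 1269.858],
       [   0.   ,    0.   ,    0.   ,    1.   ]])}
```

View pics/side0.png

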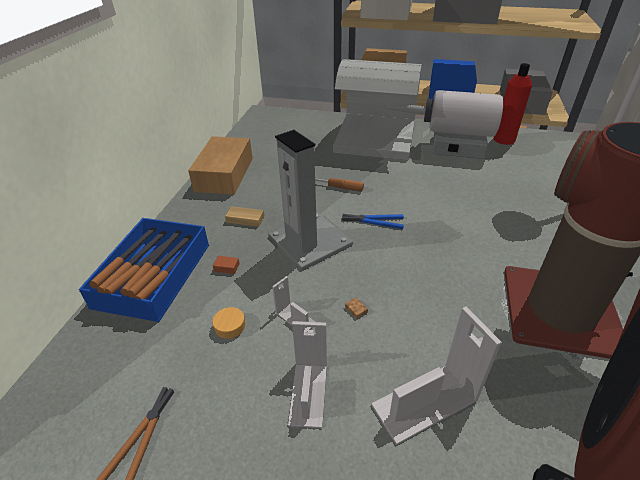

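View pics/top0.png

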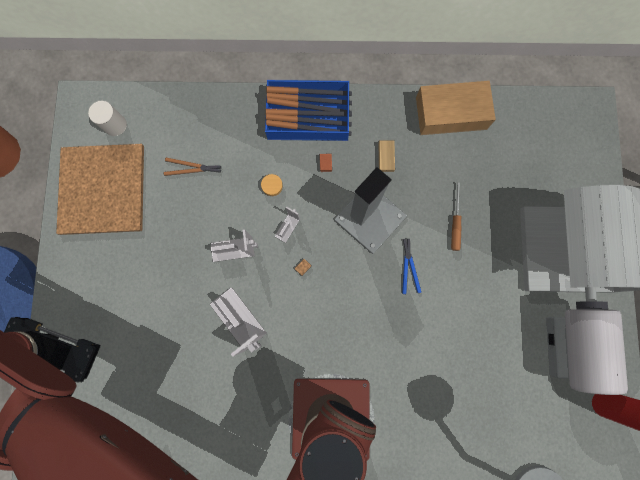

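Three bracket candidates: small at side (285,300) / top (287,224), one at side (310,370) / top (232,246), and the largest at side (440,380) / top (237,322). The second is the middle size, so I'll confirm it in enlarged crops.

Run:
```python
import cv2,numpy as np
s=cv2.imread("pics/side0.png");t=cv2.imread("pics/top0.png")
r=lambda im,x,y,w,h,k:cv2.resize(im[y:y+h,x:x+w],None,fx=k,fy=k,interpolation=cv2.INTER_CUBIC)
a=r(s,260,270,100,170,3.5)   # 350x595
b=r(t,200,220,100,70,4.4)  # 440x308
d=r(t,325,155,100,65+35,2.9) #290x290
o=np.zeros((600,800,3),np.uint8);o[:595,:350]=a;o[:308,355:795]=b;o[310:600,355:645]=d
cv2.imwrite("pics/c1.png",o)
cv2.imwrite("pics/c2.png",r(s,255,120,110,150,4))
```

```text
(no output)
```

View pics/c1.png

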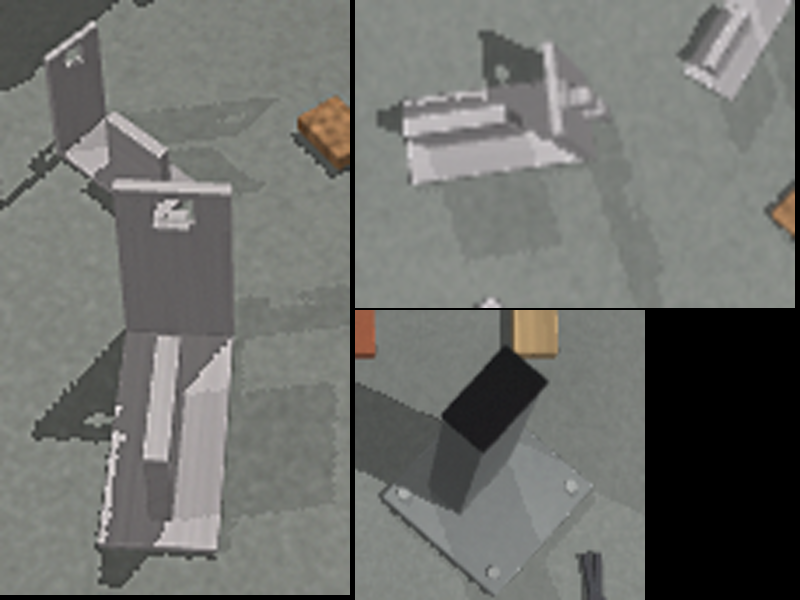

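View pics/c2.png

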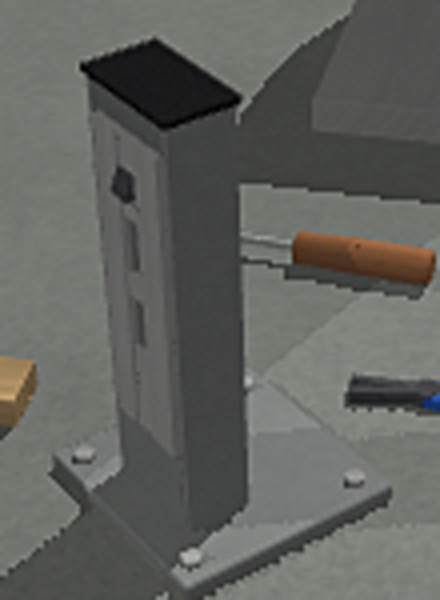

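The crops confirm the middle bracket. It stands with its rib top running from side (304,401) to (308,366), top (211,247.5) to (234,246), and its window is visible. The post's strip shows the catch at side (286,166) and the slots at about (289,182) and (290,201). Next I'll triangulate the corners and fit poses.

```bash
cat > h.py <<'E'
import numpy as np,cv2
from scipy.optimize import least_squares
K={'side':(434.733,326.464,238.611),'top':(446.580,325.444,241.343)}
def cams():
    from bench import eyes
    return {n:eyes.camera(n) for n in('side','top')}
def proj(c,P):
    q=(np.atleast_2d(P)-c['T'][:3,3])@c['T'][:3,:3]
    return np.c_[c['fx']*q[:,0]/-q[:,2]+c['cx'],c['cy']-c['fy']*q[:,1]/-q[:,2]]
def tri(C,s,t):
    f=lambda p:np.r_[proj(C['side'],p)[0]-s,proj(C['top'],p)[0]-t]
    r=least_squares(f,[500,200,50]);return r.x,np.abs(r.fun).max()
def place(pose,P):
    x,y,z,a=pose;R=np.array([[np.cos(a),-np.sin(a),0],[np.sin(a),np.cos(a),0],[0,0,1]])
    return np.asarray(P,float)@R.T+[x,y,z]
E
python3 - <<'E'
from h import *
np.set_printoptions(precision=1,suppress=True)
C=cams()
S=lambda u,v:np.array([u/3.5+260,v/3.5+270]);T=lambda u,v:np.array([(u-355)/4.4+200,v/4.4+220])
S2=lambda u,v:np.array([u/4+255,v/4+120]);T2=lambda u,v:np.array([(u-355)/2.9+325,(v-310)/2.9+155])
for n,s,t in[("ribfront",S(156,461),T(403,123)),("ribrear",S(168,337),T(506,114)),("top+x",S(113,183),T(548,43)),("top-x",S(231,187),T(557,133)),
  ("cap+x",S2(80,67),T2(508,347)),("cap+y",S2(163,128),T2(442,416)),("cap-x",S2(240,100),T2(483,451)),("cap-y",S2(155,38),T2(547,381))]:
    print(n,*tri(C,s,t))
# bracket fit (bracket y+ side: tabs to -y world => y+ = +x world)
bo=[("side",S(156,461),(-108,0,60)),("side",S(168,337),(-44,0,60)),("side",S(113,183),(-3,28,120)),("side",S(231,187),(-3,-28,120)),
("side",S(101,547),(-120,28,2)),("side",S(216,549),(-120,-28,2)),
("top",T(403,123),(-108,0,60)),("top",T(506,114),(-44,0,60)),("top",T(548,43),(-3,28,120)),("top",T(557,133),(-3,-28,120)),("top",T(413,185),(-120,-28,5))]
f=lambda p:np.concatenate([proj(C[n],place(p,P))[0]-u for n,u,P in bo])
r=least_squares(f,[500,200,0,-1.6],x_scale=[10,10,10,.1],loss='soft_l1');print("bracket",r.x[:3],round(r.x[3],4));print(f(r.x).reshape(-1,2))
po=[("side",S2(80,67),(0,39,279)),("side",S2(163,128),(0,-39,279)),("top",T2(508,347),(0,39,279)),("top",T2(442,416),(0,-39,279)),
("side",S2(52,458),(-25,75,12)),("side",S2(185,572),(-25,-75,12)),("side",S2(390,490),(125,-75,12)),
("top",T2(380,492),(-25,-75,12)),("top",T2(493,595),(125,-75,12)),("top",T2(593,487),(125,75,12))]
co=[(S2(118,168),(0,0,235)),(S2(128,201),(-5,0,221)),(S2(132,218),(1.5,0,205)),(S2(136,272),(1.5,0,170)),(S2(138,297),(1.5,0,155)),(S2(141,347),(1.5,0,120))]
f=lambda p:np.concatenate([proj(C[n],place([p[0],p[1],p[3],p[2]],P))[0]-u for n,u,P in po])
r=least_squares(f,[500,-100,-2.4,0],x_scale=[10,10,.1,10],loss='soft_l1');p=r.x;print("post",p);print(p[2]);print(f(p).reshape(-1,2))
for u,P in co:
    g=lambda q:proj(C['side'],place([p[0],p[1],p[3],p[2]],np.add(P,[0,q[1],q[0]])))[0]-u
    print(P,"D,y",least_squares(g,[0,0]).x)
E
```

```text
ribfront [450.6 334.7  55.4] 0.085832924600453
ribrear [460.4 271.1  54. ] 0.9922465344942282
top+x [494.2 234.7 116.7] 0.9454205820407822
top-x [439.  226.5 118.3] 0.6327799886674086
cap+x [615.8 -99.9 273.1] 1.0326386726084706
cap+y [557.6 -47.5 273.2] 0.8024000540862346
cap-x [528.  -80.  274.5] 0.2843346535546232
cap-y [ 585.3 -130.4  277.6] 0.4750328529751755
bracket [467.5 227.6  -4. ] -1.4112
[[ 0.2 -0.4]
 [ 0.5 -0.6]
 [ 0.3  0.5]
 [ 0.2  0.7]
 [-0.4 -0.5]
 [ 1.   0.7]
 [ 0.1  0.2]
 [-0.2 -1.1]
 [-0.2 -1.1]
 [ 0.3 -0.7]
 [-0.4 -1. ]]
post [588.  -73.   -2.3  -5.8]
-2.3107890481102165
[[ 0.3  0.3]
 [-0.2  0.3]
 [-0.5 -1.5]
 [-0.5 -1.5]
 [ 0.6 -1.4]
 [ 0.   4.5]
 [ 1.4 -0.4]
 [ 0.6  0.4]
 [ 0.   0.1]
 [ 0.5 -0.2]]
(0, 0, 235) D,y [0.  8.8]
(-5, 0, 221) D,y [ 4.4 -8.2]
(1.5, 0, 205) D,y [3.3 0.8]
(1.5, 0, 170) D,y [4.4 1.1]
(1.5, 0, 155) D,y [3.2 1. ]
(1.5, 0, 120) D,y [4.  2.1]
```

The measured sizes match the middle bracket: about 56 mm wide, 117–118 mm high, rib 64 mm long. Both z fits come out 4–6 mm low, which is a calibration offset. Rib point is at (455.4, 302.6), bracket yaw -1.411, post face at (588,-73), yaw -2.31, D about +3.7. Moving above the rib.

```bash
python3 -m inch '{"plan":[{"hand":0,"rz":7.78},{"hand":0,"rz":7.78},{"hand":0,"rz":7.78},{"hand":0,"rz":7.78},{"hand":0,"rz":7.78},{"hand":0,"rz":7.78},{"hand":0,"rz":7.78},{"hand":0,"rz":7.78},{"hand":0,"x":-0.6,"y":0.38},{"hand":0,"x":-0.6,"y":0.38},{"hand":0,"x":-0.6,"y":0.38},{"hand":0,"x":-0.6,"y":0.38},{"hand":0,"x":-0.6,"y":0.38},{"hand":0,"x":-0.6,"y":0.38},{"hand":0,"x":-0.6,"y":0.38},{"hand":0,"x":-0.6,"y":0.38},{"hand":0,"x":-0.6,"y":0.38},{"hand":0,"x":-0.6,"y":0.38},{"hand":0,"x":-0.52,"y":0.34},{"hand":0}]}' 50; python3 -c "
from bench import status
s=status.read_state();print(s['joint_pos'],s['force'])"
```

```text
[ 1.11987763e+00  2.20949812e-01  1.52719177e+00 -1.06793826e-05
  1.39468768e+00 -1.26121779e-01] [ 0.27141413 -1.09407037 -0.14047013]invalid input at $.plan[0]: expected keys hand, x, y, z, rx, ry, rz
```

```bash
python3 -m inch '{"plan":[{"hand":0,"x":0,"y":0,"z":0,"rx":0,"ry":0,"rz":7.78},{"hand":0,"x":0,"y":0,"z":0,"rx":0,"ry":0,"rz":7.78},{"hand":0,"x":0,"y":0,"z":0,"rx":0,"ry":0,"rz":7.78},{"hand":0,"x":0,"y":0,"z":0,"rx":0,"ry":0,"rz":7.78},{"hand":0,"x":0,"y":0,"z":0,"rx":0,"ry":0,"rz":7.78},{"hand":0,"x":0,"y":0,"z":0,"rx":0,"ry":0,"rz":7.78},{"hand":0,"x":0,"y":0,"z":0,"rx":0,"ry":0,"rz":7.78},{"hand":0,"x":0,"y":0,"z":0,"rx":0,"ry":0,"rz":7.78},{"hand":0,"x":-0.66,"y":0.42,"z":0,"rx":0,"ry":0,"rz":0},{"hand":0,"x":-0.66,"y":0.42,"z":0,"rx":0,"ry":0,"rz":0},{"hand":0,"x":-0.66,"y":0.42,"z":0,"rx":0,"ry":0,"rz":0},{"hand":0,"x":-0.66,"y":0.42,"z":0,"rx":0,"ry":0,"rz":0},{"hand":0,"x":-0.66,"y":0.42,"z":0,"rx":0,"ry":0,"rz":0},{"hand":0,"x":-0.66,"y":0.42,"z":0,"rx":0,"ry":0,"rz":0},{"hand":0,"x":-0.66,"y":0.42,"z":0,"rx":0,"ry":0,"rz":0},{"hand":0,"x":-0.66,"y":0.42,"z":0,"rx":0,"ry":0,"rz":0},{"hand":0,"x":-0.66,"y":0.42,"z":0,"rx":0,"ry":0,"rz":0},{"hand":0,"x":-0.6,"y":0.38,"z":0,"rx":0,"ry":0,"rz":0},{"hand":0,"x":0,"y":0,"z":0,"rx":0,"ry":0,"rz":0},{"hand":0,"x":0,"y":0,"z":0,"rx":0,"ry":0,"rz":0}]}' 50; python3 -c "
from bench import status
s=status.read_state();print(s['joint_pos'],s['force'])"
```

```text
time: 2.2
ee_pos: [457.0, 302.0, 244.3]
tcp_rot: [0.649, 0.761, -0.0, -0.0]
force: [-0.7, 0.5, -0.1]
width: 86.9
gripper_force: 0.0
[4.39690683e-01 3.67028734e-02 1.72903872e+00 4.68561400e-04
 1.37651322e+00 2.81998760e-01] [-0.73436872  0.52557982 -0.09801694]
```

```bash
python3 -m inch '{"plan":[{"hand":0,"x":0.02,"y":-0.03,"z":0.7,"rx":0,"ry":0,"rz":0},{"hand":0,"x":0,"y":0,"z":0.7,"rx":0,"ry":0,"rz":0},{"hand":0,"x":0,"y":0,"z":0.7,"rx":0,"ry":0,"rz":0},{"hand":0,"x":0,"y":0,"z":0.7,"rx":0,"ry":0,"rz":0},{"hand":0,"x":0,"y":0,"z":0.7,"rx":0,"ry":0,"rz":0},{"hand":0,"x":0,"y":0,"z":0.3,"rx":0,"ry":0,"rz":0},{"hand":0,"x":0,"y":0,"z":0.12,"rx":0,"ry":0,"rz":0},{"hand":0,"x":0,"y":0,"z":0,"rx":0,"ry":0,"rz":0},{"hand":0,"x":0,"y":0,"z":0,"rx":0,"ry":0,"rz":0}]}' 50
python3 - <<'E'
from bench import eyes
import cv2,numpy as np
a=eyes.camera("side")["pixels"][280:450,230:400];b=eyes.camera("top")["pixels"][190:300,180:290]
o=np.zeros((400,800,3),np.uint8);o[:,:400]=cv2.resize(a,(400,400),interpolation=2);o[:,400:]=cv2.resize(b,(400,400),interpolation=2)
cv2.imwrite("pics/g1.png",o)
E
```

```text
time: 3.1
ee_pos: [456.3, 304.2, 50.3]
tcp_rot: [0.648, 0.761, 0.001, 0.001]
force: [-0.2, -0.5, 1.0]
width: 87.0
gripper_force: 0.0
```

View pics/g1.png

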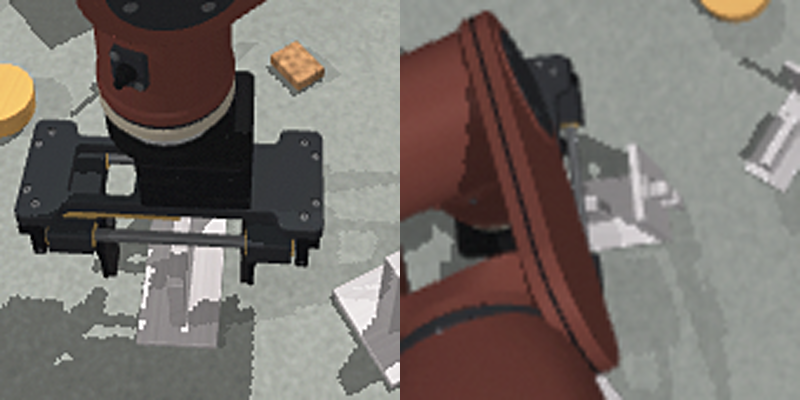

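The fingers straddle the rib in the side view, at crop (105,250) and (248,260) with the rib at about (178,290), so the grip is centred. Closing at 50 N, then lifting.

```bash
python3 -m inch '{"plan":[{"hand":1,"x":0,"y":0,"z":0.04,"rx":0,"ry":0,"rz":0},{"hand":1,"x":0,"y":0,"z":0,"rx":0,"ry":0,"rz":0},{"hand":1,"x":0,"y":0,"z":0,"rx":0,"ry":0,"rz":0},{"hand":1,"x":0,"y":0,"z":0,"rx":0,"ry":0,"rz":0},{"hand":1,"x":0,"y":0,"z":0,"rx":0,"ry":0,"rz":0},{"hand":1,"x":0,"y":0,"z":0,"rx":0,"ry":0,"rz":0},{"hand":1,"x":0,"y":0,"z":0,"rx":0,"ry":0,"rz":0},{"hand":1,"x":0,"y":0,"z":0,"rx":0,"ry":0,"rz":0},{"hand":1,"x":0,"y":0,"z":0,"rx":0,"ry":0,"rz":0},{"hand":1,"x":0,"y":0,"z":0,"rx":0,"ry":0,"rz":0}]}' 50
python3 -m inch '{"plan":[{"hand":1,"x":0,"y":0,"z":0,"rx":0,"ry":0,"rz":0},{"hand":1,"x":0,"y":0,"z":-0.2,"rx":0,"ry":0,"rz":0},{"hand":1,"x":0,"y":0,"z":-0.4,"rx":0,"ry":0,"rz":0},{"hand":1,"x":0,"y":0,"z":-0.4,"rx":0,"ry":0,"rz":0},{"hand":1,"x":0,"y":0,"z":-0.4,"rx":0,"ry":0,"rz":0},{"hand":1,"x":0,"y":0,"z":-0.4,"rx":0,"ry":0,"rz":0},{"hand":1,"x":0,"y":0,"z":-0.4,"rx":0,"ry":0,"rz":0},{"hand":1,"x":0,"y":0,"z":-0.4,"rx":0,"ry":0,"rz":0},{"hand":1,"x":0,"y":0,"z":-0.2,"rx":0,"ry":0,"rz":0},{"hand":1,"x":0,"y":0,"z":0,"rx":0,"ry":0,"rz":0},{"hand":1,"x":0,"y":0,"z":0,"rx":0,"ry":0,"rz":0}]}'
```

```text
time: 4.2
ee_pos: [455.2, 303.3, 46.5]
tcp_rot: [0.648, 0.761, -0.0, 0.0]
force: [0.3, 0.2, -1.6]
width: 15.0
gripper_force: 0.0
time: 5.3
ee_pos: [454.7, 303.1, 185.9]
tcp_rot: [0.648, 0.761, -0.0, -0.0]
force: [0.1, -0.8, -2.5]
width: 11.6
gripper_force: 50.0
```

```bash
python3 -m inch '{"plan":[{"hand":1,"x":0,"y":0,"z":0,"rx":0,"ry":0,"rz":7.36},{"hand":1,"x":0,"y":0,"z":0,"rx":0,"ry":0,"rz":7.36},{"hand":1,"x":0,"y":0,"z":0,"rx":0,"ry":0,"rz":7.36},{"hand":1,"x":0,"y":0,"z":0,"rx":0,"ry":0,"rz":7.36},{"hand":1,"x":0,"y":0,"z":0,"rx":0,"ry":0,"rz":7.36},{"hand":1,"x":0,"y":0,"z":0,"rx":0,"ry":0,"rz":7.36},{"hand":1,"x":0,"y":0,"z":0,"rx":0,"ry":0,"rz":7.36},{"hand":1,"x":-0.06,"y":0.3,"z":0,"rx":0,"ry":0,"rz":0},{"hand":1,"x":-0.14,"y":0.7,"z":0,"rx":0,"ry":0,"rz":0},{"hand":1,"x":-0.14,"y":0.7,"z":0,"rx":0,"ry":0,"rz":0},{"hand":1,"x":-0.14,"y":0.7,"z":0,"rx":0,"ry":0,"rz":0},{"hand":1,"x":-0.14,"y":0.7,"z":0,"rx":0,"ry":0,"rz":0},{"hand":1,"x":-0.14,"y":0.7,"z":0,"rx":0,"ry":0,"rz":0},{"hand":1,"x":-0.14,"y":0.7,"z":0,"rx":0,"ry":0,"rz":0},{"hand":1,"x":-0.14,"y":0.7,"z":0,"rx":0,"ry":0,"rz":0},{"hand":1,"x":-0.14,"y":0.7,"z":0,"rx":0,"ry":0,"rz":0},{"hand":1,"x":-0.14,"y":0.7,"z":0,"rx":0,"ry":0,"rz":0},{"hand":1,"x":-0.14,"y":0.44,"z":0,"rx":0,"ry":0,"rz":0},{"hand":1,"x":0,"y":0,"z":0,"rx":0,"ry":0,"rz":0},{"hand":1,"x":0,"y":0,"z":0,"rx":0,"ry":0,"rz":0}]}'
python3 - <<'E'
from bench import eyes
import cv2,numpy as np
a=eyes.camera("side")["pixels"];cv2.imwrite("pics/p_side.png",a)
b=eyes.camera("top")["pixels"];cv2.imwrite("pics/p_top.png",b)
o=np.zeros((600,800,3),np.uint8);o[:,:480]=cv2.resize(a[90:290,200:360],(480,600),interpolation=2);o[:320,480:]=cv2.resize(b[120:280,300:460],(320,320),interpolation=2)
cv2.imwrite("pics/p1.png",o)
E
```

```text
time: 7.3
ee_pos: [665.4, 11.0, 184.9]
tcp_rot: [0.915, 0.404, -0.001, -0.001]
force: [-0.3, 0.6, -3.6]
width: 11.5
gripper_force: 50.0
```

View pics/p1.png

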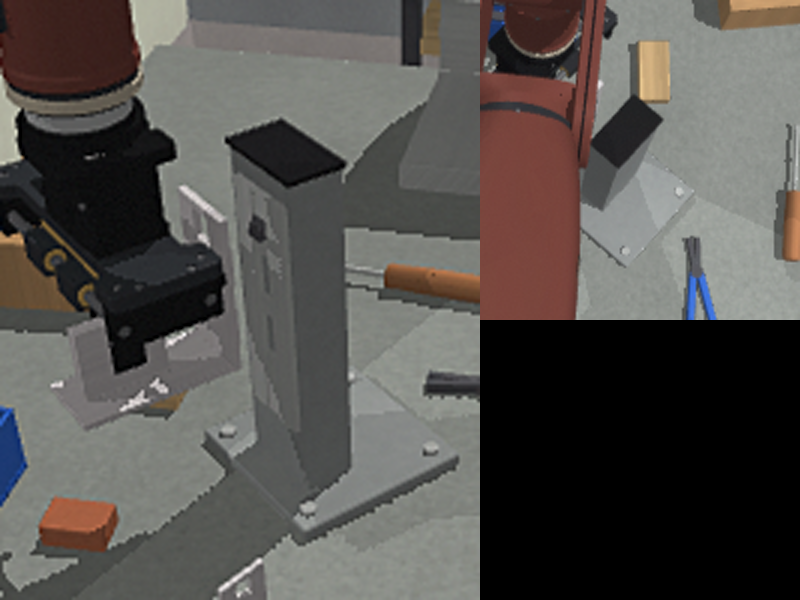

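Run:
```python
from h import *
from bench import status
np.set_printoptions(precision=2,suppress=True)
C=cams();s=status.read_state();p=s['ee_pos'];q=s['tcp_rot']
from scipy.spatial.transform import Rotation as R
M=R.from_quat(q).as_matrix();print(p,M[:,0],M[:,2])
a=np.arctan2(-M[1,0],-M[0,0]);o=p[:2]+76*np.array([np.cos(a),np.sin(a)]);print("yaw",a,"orig",o)
post=np.array([588,-73]);pa=-2.3108
d=o-post;print("in post",d@[np.cos(pa),np.sin(pa)],d@[-np.sin(pa),np.cos(pa)])
S=lambda u,v:np.array([u/3+200,v/3+90])
for P,u in[((0,-28,0),S(241,371)),((0,-28,120),S(232,229)),((0,28,120),S(184,187))]:
    g=lambda k:proj(C['side'],place([o[0],o[1],k[0],a],np.add(P,[k[1],0,0])))[0]-u
    r=least_squares(g,[138,0]);print(P,r.x)
```

```text
[665.43  13.06 186.17] [ 0.67  0.74 -0.  ] [-0.  0. -1.]
yaw -2.308458995300897 orig [614.32 -43.18]
in post -39.76490651253313 -0.6699303501637495
(0, -28, 0) [136.3   -0.76]
(0, -28, 120) [129.91   2.89]
(0, 28, 120) [136.67  -0.97]
```

```bash
python3 -m inch '{"plan":[{"hand":1,"x":0,"y":0.014,"z":0.17,"rx":0,"ry":0,"rz":0},{"hand":1,"x":0,"y":0,"z":0.17,"rx":0,"ry":0,"rz":0},{"hand":1,"x":-0.1,"y":0,"z":0,"rx":0,"ry":0,"rz":0},{"hand":1,"x":-0.1,"y":0,"z":0,"rx":0,"ry":0,"rz":0},{"hand":1,"x":-0.1,"y":0,"z":0,"rx":0,"ry":0,"rz":0},{"hand":1,"x":-0.1,"y":0,"z":0,"rx":0,"ry":0,"rz":0},{"hand":1,"x":-0.08,"y":0,"z":0,"rx":0,"ry":0,"rz":0},{"hand":1,"x":0,"y":0,"z":0,"rx":0,"ry":0,"rz":0},{"hand":1,"x":0,"y":0,"z":0,"rx":0,"ry":0,"rz":0},{"hand":1,"x":0,"y":0,"z":0,"rx":0,"ry":0,"rz":0}]}'
python3 -m inch '{"plan":[{"hand":1,"x":-0.03,"y":0,"z":0,"rx":0,"ry":0,"rz":0},{"hand":1,"x":-0.03,"y":0,"z":0,"rx":0,"ry":0,"rz":0},{"hand":1,"x":-0.03,"y":0,"z":0,"rx":0,"ry":0,"rz":0},{"hand":1,"x":-0.03,"y":0,"z":0,"rx":0,"ry":0,"rz":0},{"hand":1,"x":0,"y":0,"z":0,"rx":0,"ry":0,"rz":0},{"hand":1,"x":0,"y":0,"z":0,"rx":0,"ry":0,"rz":0}]}'
cat > st.py <<'E'
from h import *
from bench import status
from scipy.spatial.transform import Rotation as R
np.set_printoptions(precision=2,suppress=True)
s=status.read_state();M=R.from_quat(s['tcp_rot']).as_matrix();p=s['ee_pos']
a=np.arctan2(-M[1,0],-M[0,0]);o=p[:2]+76*np.array([np.cos(a),np.sin(a)]);pa=-2.3108
X=np.array([np.cos(pa),np.sin(pa)]);Y=np.array([-X[1],X[0]]);d=o-[588,-73]
print("post xyz",d@X,d@Y,p[2]-46.5,"dyaw",a-pa,"F post",s['force'][:2]@X,s['force'][:2]@Y,s['force'][2],"T",s['wrist_torque'],s['time'])
E
python3 st.py
```

```text
time: 8.5
ee_pos: [650.4, -6.1, 169.6]
tcp_rot: [0.915, 0.404, -0.0, 0.0]
force: [0.2, -0.3, -3.2]
width: 11.7
gripper_force: 50.0
time: 9.1
ee_pos: [649.4, -6.5, 170.3]
tcp_rot: [0.915, 0.405, 0.005, -0.001]
force: [12.8, 13.8, -7.6]
width: 11.7
gripper_force: 50.0
post xyz -14.468562566570526 0.6598836730736419 123.80508001389794 dyaw 0.0020940145980605784 F post -18.835166991036004 0.12230822217454573 -7.586188337417129 T [ 2.15 -1.9   0.12] 9.1
```

Stopped on the face about 11.5 mm short. I'll ease the push and slide down to feel for the slots.

```bash
python3 -m inch '{"plan":[{"hand":1,"x":0.05,"y":0,"z":0,"rx":0,"ry":0,"rz":0},{"hand":1,"x":0,"y":0,"z":0.02,"rx":0,"ry":0,"rz":0},{"hand":1,"x":0,"y":0,"z":0.02,"rx":0,"ry":0,"rz":0},{"hand":1,"x":0,"y":0,"z":0,"rx":0,"ry":0,"rz":0},{"hand":1,"x":0,"y":0,"z":0,"rx":0,"ry":0,"rz":0}]}' >/dev/null; python3 st.py
python3 -m inch '{"plan":[{"hand":1,"x":0,"y":0,"z":0.02,"rx":0,"ry":0,"rz":0},{"hand":1,"x":0,"y":0,"z":0.02,"rx":0,"ry":0,"rz":0},{"hand":1,"x":0,"y":0,"z":0,"rx":0,"ry":0,"rz":0},{"hand":1,"x":0,"y":0,"z":0,"rx":0,"ry":0,"rz":0}]}' >/dev/null; python3 st.py
```

```text
post xyz -14.72686585034899 1.1636316103580002 122.74733305871766 dyaw 0.001373815055881078 F post -8.913227560565474 -0.4001329006754277 0.3768255476318241 T [ 0.92 -0.55 -0.09] 9.6
post xyz -14.765121462312361 1.4615787318575766 121.11351792612408 dyaw 0.0013769759418815752 F post -8.174618708387882 -0.8101224746380895 1.4412116888745068 T [ 0.8  -0.53 -0.07] 10.0
```

```bash
python3 -m inch '{"plan":[{"hand":1,"x":0,"y":-0.01,"z":0.02,"rx":0,"ry":0,"rz":0},{"hand":1,"x":0,"y":-0.01,"z":0.02,"rx":0,"ry":0,"rz":0},{"hand":1,"x":0,"y":0,"z":0,"rx":0,"ry":0,"rz":0},{"hand":1,"x":0,"y":0,"z":0,"rx":0,"ry":0,"rz":0}]}' >/dev/null; python3 st.py
python3 -m inch '{"plan":[{"hand":1,"x":0,"y":0,"z":0.02,"rx":0,"ry":0,"rz":0},{"hand":1,"x":0,"y":0,"z":0.02,"rx":0,"ry":0,"rz":0},{"hand":1,"x":0,"y":0,"z":0,"rx":0,"ry":0,"rz":0},{"hand":1,"x":0,"y":0,"z":0,"rx":0,"ry":0,"rz":0}]}' >/dev/null; python3 st.py
python3 - <<'E'
from bench import eyes
import cv2
a=eyes.camera("side")["pixels"];cv2.imwrite("pics/q_side.png",a)
cv2.imwrite("pics/q1.png",cv2.resize(a[110:230,230:340],None,fx=5,fy=5,interpolation=2))
E
```

```text
post xyz -14.724966499400072 0.9809132549559649 119.32528124037586 dyaw 0.001553390638074692 F post -8.016469633552616 0.0623240701501282 2.474754334814123 T [ 0.55 -0.67  0.11] 10.4
post xyz -14.732545646178105 0.922504615286913 117.31718176179155 dyaw 0.0015000940980596233 F post -8.351328654070587 0.3838186633330585 1.6784622464493055 T [ 0.67 -0.64  0.08] 10.8
```

View pics/q1.png

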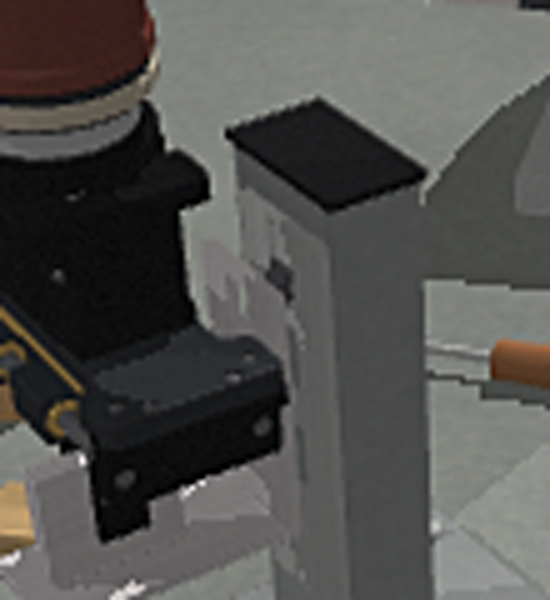

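```bash
cat > z.py <<'E'
from h import *
np.set_printoptions(precision=2,suppress=True)
C=cams()
S=lambda u,v:np.array([u/5+230,v/5+110])
pa=-2.3108
# bracket origin guess in post frame (camera frame of side image)
o=place([588,-73,0,pa],[[-14.7,.9,0]])[0]
for P,u in[((0,-28,0),S(303,578)),((0,-28,120),S(290,300)),((0,28,120),S(207,240))]:
    g=lambda k:proj(C['side'],place([o[0],o[1],k[0],pa],np.add(P,[k[1],0,0])))[0]-u
    print(P,least_squares(g,[118,0]).x)
# predicted picture positions (crop of q1) with uniform bias -4.5
f=lambda pose,P:(proj(C['side'],place(pose,P))-[230,110])*5
for D in(-4,0,4,8):
    print(D,"catch/slots",f([588,-73,-4.5+D,pa],[(0,0,235),(-5,-7,221),(-5,7,221),(0,-8,205),(0,-8,120)]).round(0).tolist())
print("plate top rear/win",f([o[0],o[1],117.3-4.5,pa],[(0,-28,120),(0,28,120),(0,-28,0),(-6,-28,120),(-6,28,120)]).round(0).tolist())
print("post",f([588,-73,-4.5,pa],[(0,39,279),(0,-39,279),(0,30,279),(0,-30,279)]).round(0).tolist())
E
python3 z.py
python3 - <<'E'
import cv2
a=cv2.imread("pics/side0.png");cv2.imwrite("pics/s2.png",cv2.resize(a[125:215,265:325],None,fx=6.6,fy=6.6,interpolation=cv2.INTER_LANCZOS4))
E
```

```text
(0, -28, 0) [92.28 -2.7 ]
(0, -28, 120) [112.35   1.69]
(0, 28, 120) [115.63  -4.22]
-4 catch/slots [[284.0, 275.0], [285.0, 315.0], [267.0, 300.0], [299.0, 345.0], [311.0, 508.0]]
0 catch/slots [[283.0, 266.0], [284.0, 306.0], [267.0, 292.0], [298.0, 337.0], [311.0, 501.0]]
4 catch/slots [[283.0, 257.0], [283.0, 298.0], [266.0, 284.0], [297.0, 329.0], [310.0, 493.0]]
8 catch/slots [[282.0, 249.0], [283.0, 290.0], [265.0, 275.0], [297.0, 320.0], [310.0, 486.0]]
plate top rear/win [[286.0, 300.0], [217.0, 243.0], [305.0, 539.0], [273.0, 305.0], [204.0, 247.0]]
post [[226.0, 132.0], [327.0, 208.0], [237.0, 141.0], [315.0, 199.0]]
```

View pics/s2.png

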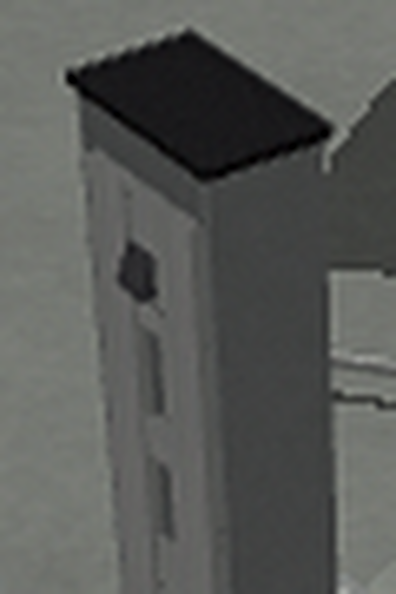

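Run:
```python
from h import *
np.set_printoptions(precision=2,suppress=True)
C=cams();S=lambda u,v:np.array([u/6.6+265,v/6.6+125]);pa=-2.3108
ob=[((0,7,235),(130,240)),((0,-7,235),(152,252)),((-5,7,221),(118,285)),((-5,-7,221),(138,302)),((0,-7,221),(158,297)),
((0,8,205),(140,326)),((0,-8,205),(157,336)),((0,-8,170),(166,415)),((0,8,170),(150,406)),((0,8,155),(150,454)),((0,-8,155),(167,464)),((0,-8,120),(175,540)),((0,8,120),(159,532))]
cap=[((0,39,279),(68,80)),((0,-39,279),(205,182))]
f=lambda k:np.concatenate([proj(C['side'],place([588,-73,k[0],pa],np.add(P,[0,k[1],0])))[0]-S(*u) for P,u in ob])
r=least_squares(f,[0,0],loss='soft_l1',f_scale=.5);print("image D+bias, y",r.x);print((f(r.x)*6.6).reshape(-1,2).round(0).tolist())
for P,u in ob[5:]:
    g=lambda k:proj(C['side'],place([588,-73,k[0],pa],np.add(P,[0,k[1],0])))[0]-S(*u)
    print(P,least_squares(g,[0,0]).x)
f2=lambda k:np.concatenate([proj(C['side'],place([588,-73,k[0],pa],np.add(P,[0,k[1],0])))[0]-S(*u) for P,u in cap])
print("cap bias,y",least_squares(f2,[0,0]).x)
```

```text
image D+bias, y [-2.49  0.88]
[[-1.0, -4.0], [1.0, 3.0], [1.0, -5.0], [4.0, -3.0], [-2.0, -3.0], [-5.0, -9.0], [4.0, 3.0], [2.0, 16.0], [-8.0, 3.0], [-5.0, -7.0], [4.0, 6.0], [2.0, 16.0], [-6.0, 1.0]]
(0, 8, 205) [-4.18 -2.25]
(0, -8, 205) [-2.51  3.11]
(0, -8, 170) [3.68 1.21]
(0, 8, 170) [ 1.67 -4.57]
(0, 8, 155) [-3.63 -1.9 ]
(0, -8, 155) [-1.47  3.08]
(0, -8, 120) [3.66 1.64]
(0, 8, 120) [ 0.69 -3.72]
cap bias,y [-5.77 -1.06]
```

```bash
python3 -m inch '{"plan":[{"hand":1,"x":0.04,"y":0,"z":-0.06,"rx":0,"ry":0,"rz":0},{"hand":1,"x":0,"y":0,"z":-0.06,"rx":0,"ry":0,"rz":0},{"hand":1,"x":-0.04,"y":-0.02,"z":0,"rx":0,"ry":0,"rz":0},{"hand":1,"x":0,"y":0,"z":0,"rx":0,"ry":0,"rz":0},{"hand":1,"x":0,"y":0,"z":-0.02,"rx":0,"ry":0,"rz":0},{"hand":1,"x":0,"y":0,"z":0,"rx":0,"ry":0,"rz":0},{"hand":1,"x":0,"y":0,"z":0,"rx":0,"ry":0,"rz":0}]}' >/dev/null; python3 st.py
python3 -m inch '{"plan":[{"hand":1,"x":0,"y":0,"z":-0.02,"rx":0,"ry":0,"rz":0},{"hand":1,"x":0,"y":0,"z":-0.02,"rx":0,"ry":0,"rz":0},{"hand":1,"x":0,"y":0,"z":0,"rx":0,"ry":0,"rz":0},{"hand":1,"x":0,"y":0,"z":0,"rx":0,"ry":0,"rz":0}]}' >/dev/null; python3 st.py
python3 -m inch '{"plan":[{"hand":1,"x":0,"y":0,"z":-0.02,"rx":0,"ry":0,"rz":0},{"hand":1,"x":0,"y":0,"z":-0.02,"rx":0,"ry":0,"rz":0},{"hand":1,"x":0,"y":0,"z":0,"rx":0,"ry":0,"rz":0},{"hand":1,"x":0,"y":0,"z":0,"rx":0,"ry":0,"rz":0}]}' >/dev/null; python3 st.py
```

```text
post xyz -11.85488591503479 -0.9997645906045225 121.96354486984387 dyaw 0.0003608635235758939 F post -0.3305559532124338 -0.6255549712922501 -2.56776355629925 T [-0.02  0.06 -0.03] 11.75
post xyz -11.970077725917971 -1.1566683925054688 123.7472016380816 dyaw 0.0005600082950851792 F post -0.3419504326769987 0.5288035959215851 -5.921490591425157 T [ 0.1  -0.08  0.  ] 12.15
post xyz -12.048536421317475 -1.4568731852130137 125.26608246349872 dyaw 0.0005861228471610858 F post -1.1894880250925113 0.5685628115564632 -11.059237109254402 T [ 0.55 -0.68  0.08] 12.55
```

The force dropped and x advanced, so the tabs have found the slots; the lateral offset was the issue. I'll recentre and push in gently.

```bash
python3 -m inch '{"plan":[{"hand":1,"x":0,"y":-0.015,"z":0.03,"rx":0,"ry":0,"rz":0},{"hand":1,"x":0,"y":-0.015,"z":0.03,"rx":0,"ry":0,"rz":0},{"hand":1,"x":-0.04,"y":0,"z":0,"rx":0,"ry":0,"rz":0},{"hand":1,"x":-0.04,"y":0,"z":0,"rx":0,"ry":0,"rz":0},{"hand":1,"x":0,"y":0,"z":0,"rx":0,"ry":0,"rz":0},{"hand":1,"x":0,"y":0,"z":0,"rx":0,"ry":0,"rz":0}]}' >/dev/null; python3 st.py
python3 -m inch '{"plan":[{"hand":1,"x":-0.04,"y":0,"z":0,"rx":0,"ry":0,"rz":0},{"hand":1,"x":-0.04,"y":0,"z":0,"rx":0,"ry":0,"rz":0},{"hand":1,"x":0,"y":0,"z":0,"rx":0,"ry":0,"rz":0},{"hand":1,"x":0,"y":0,"z":0,"rx":0,"ry":0,"rz":0}]}' >/dev/null; python3 st.py
```

```text
post xyz -7.947877107459187 -2.3289895682823913 123.51921101153042 dyaw 0.0002794953890963292 F post 0.34577281025812323 -1.1399237066829622 -3.1095271257756227 T [0.02 0.02 0.  ] 13.15
post xyz -3.9073970032504217 -2.5396387049586147 123.0252909006357 dyaw 0.0003991296263143873 F post 1.102106828892107 -0.35929735024732495 -2.7719193651041025 T [-0.07  0.06 -0.04] 13.55
```

```bash
python3 -m inch '{"plan":[{"hand":1,"x":-0.03,"y":0,"z":0,"rx":0,"ry":0,"rz":0},{"hand":1,"x":-0.03,"y":0,"z":0,"rx":0,"ry":0,"rz":0},{"hand":1,"x":0,"y":0,"z":0,"rx":0,"ry":0,"rz":0},{"hand":1,"x":0,"y":0,"z":0,"rx":0,"ry":0,"rz":0}]}' >/dev/null; python3 st.py
```

```text
post xyz -2.394439546349407 -2.895494278523635 122.91732031078749 dyaw 0.00136824940921354 F post -6.565731087798762 0.30564776539565974 -6.290757081477356 T [ 0.58 -0.44  0.17] 13.95
```

```bash
python3 -m inch '{"plan":[{"hand":1,"x":0.01,"y":0,"z":0.03,"rx":0,"ry":0,"rz":0},{"hand":1,"x":0,"y":0,"z":0.03,"rx":0,"ry":0,"rz":0},{"hand":1,"x":0,"y":0,"z":0.03,"rx":0,"ry":0,"rz":0},{"hand":1,"x":0,"y":0,"z":0.03,"rx":0,"ry":0,"rz":0},{"hand":1,"x":0,"y":0,"z":0,"rx":0,"ry":0,"rz":0},{"hand":1,"x":0,"y":0,"z":0,"rx":0,"ry":0,"rz":0}]}' >/dev/null; python3 st.py
python3 -m inch '{"plan":[{"hand":1,"x":0,"y":0,"z":0.03,"rx":0,"ry":0,"rz":0},{"hand":1,"x":0,"y":0,"z":0.03,"rx":0,"ry":0,"rz":0},{"hand":1,"x":0,"y":0,"z":0.03,"rx":0,"ry":0,"rz":0},{"hand":1,"x":0,"y":0,"z":0,"rx":0,"ry":0,"rz":0},{"hand":1,"x":0,"y":0,"z":0,"rx":0,"ry":0,"rz":0}]}' >/dev/null; python3 st.py
```

```text
post xyz -2.1272551978615875 -2.1149192208586998 117.70707671955336 dyaw 0.0006802555528837573 F post -5.37794077382461 -0.150623644603054 1.406158599368651 T [ 0.17 -0.29  0.1 ] 14.55
post xyz -2.1580703957823917 -1.970737519682764 113.37800205102053 dyaw 0.000599267443814 F post -5.726559577379844 0.6760964760027766 2.7520861374905685 T [ 0.18 -0.27  0.07] 15.05
```

```bash
python3 -m inch '{"plan":[{"hand":1,"x":0,"y":0,"z":0.03,"rx":0,"ry":0,"rz":0},{"hand":1,"x":0,"y":0,"z":0.03,"rx":0,"ry":0,"rz":0},{"hand":1,"x":0,"y":0,"z":0.03,"rx":0,"ry":0,"rz":0},{"hand":1,"x":0,"y":0,"z":0,"rx":0,"ry":0,"rz":0},{"hand":1,"x":0,"y":0,"z":0,"rx":0,"ry":0,"rz":0}]}' >/dev/null; python3 st.py
python3 -m inch '{"plan":[{"hand":1,"x":0,"y":0,"z":0.03,"rx":0,"ry":0,"rz":0},{"hand":1,"x":0,"y":0,"z":0.03,"rx":0,"ry":0,"rz":0},{"hand":1,"x":0,"y":0,"z":0.03,"rx":0,"ry":0,"rz":0},{"hand":1,"x":0,"y":0,"z":0,"rx":0,"ry":0,"rz":0},{"hand":1,"x":0,"y":0,"z":0,"rx":0,"ry":0,"rz":0}]}' >/dev/null; python3 st.py
```

```text
post xyz -2.4426622744501367 -1.8528381030722323 109.26447119308614 dyaw 0.000612621042271666 F post -5.598978124789431 -0.3687199304305171 2.9621110765398897 T [ 0.23 -0.25  0.04] 15.55
post xyz -2.6792900213060657 -2.2032436088931378 104.18996356892421 dyaw 0.0005830652623615151 F post -7.1959729892857265 0.30814837852134813 0.55260274131368 T [ 0.61 -0.66  0.11] 16.05
```

```bash
python3 -m inch '{"plan":[{"hand":1,"x":0,"y":0,"z":0.02,"rx":0,"ry":0,"rz":0},{"hand":1,"x":0,"y":0,"z":0.02,"rx":0,"ry":0,"rz":0},{"hand":1,"x":0,"y":0,"z":0,"rx":0,"ry":0,"rz":0},{"hand":1,"x":0,"y":0,"z":0,"rx":0,"ry":0,"rz":0}]}' >/dev/null; python3 st.py
python3 -m inch '{"plan":[{"hand":1,"x":0,"y":0,"z":0.02,"rx":0,"ry":0,"rz":0},{"hand":1,"x":0,"y":0,"z":0.02,"rx":0,"ry":0,"rz":0},{"hand":1,"x":0,"y":0,"z":0,"rx":0,"ry":0,"rz":0},{"hand":1,"x":0,"y":0,"z":0,"rx":0,"ry":0,"rz":0}]}' >/dev/null; python3 st.py
```

```text
post xyz -2.7274722615641513 -2.1929283579980816 102.28480131075153 dyaw 0.0006393107738875692 F post -7.09448976181511 -0.4696902138582906 0.5421602532505508 T [ 0.57 -0.63  0.12] 16.45
post xyz -2.7334078780808273 -2.237253913499277 100.25839446921015 dyaw 0.0006783900148481514 F post -7.191899959674473 0.22299094624845717 -0.3273670929045598 T [ 0.56 -0.55  0.14] 16.85
```

```bash
python3 -m inch '{"plan":[{"hand":1,"x":0,"y":0,"z":0.02,"rx":0,"ry":0,"rz":0},{"hand":1,"x":0,"y":0,"z":0.02,"rx":0,"ry":0,"rz":0},{"hand":1,"x":0,"y":0,"z":0,"rx":0,"ry":0,"rz":0},{"hand":1,"x":0,"y":0,"z":0,"rx":0,"ry":0,"rz":0}]}' >/dev/null; python3 st.py
```

```text
post xyz -2.635739268655707 -2.279798208104647 98.5661035660834 dyaw 0.0005105626974875044 F post -6.505410195616301 -1.3460034232805143 2.9029517642902922 T [ 0.7  -0.42  0.08] 17.25
```

```bash
python3 -m inch '{"plan":[{"hand":1,"x":0,"y":0,"z":0.02,"rx":0,"ry":0,"rz":0},{"hand":1,"x":0,"y":0,"z":0.02,"rx":0,"ry":0,"rz":0},{"hand":1,"x":0,"y":0,"z":0,"rx":0,"ry":0,"rz":0},{"hand":1,"x":0,"y":0,"z":0,"rx":0,"ry":0,"rz":0}]}' >/dev/null; python3 st.py
```

```text
post xyz -2.8470339298302316 -2.065533065279706 98.12000178857642 dyaw 0.0005178291024101611 F post -4.527404575125149 -4.371223422842346 9.708975500039873 T [0.6  0.32 0.01] 17.65
```

```bash
python3 -m inch '{"plan":[{"hand":1,"x":0,"y":0,"z":0.02,"rx":0,"ry":0,"rz":0},{"hand":1,"x":0,"y":0,"z":0,"rx":0,"ry":0,"rz":0},{"hand":1,"x":0,"y":0,"z":0,"rx":0,"ry":0,"rz":0},{"hand":1,"x":0,"y":0,"z":0,"rx":0,"ry":0,"rz":0}]}' >/dev/null; python3 st.py
python3 - <<'E'
from bench import eyes
import cv2
a=eyes.camera("side")["pixels"]
cv2.imwrite("pics/f1.png",cv2.resize(a[125:215,265:325],None,fx=6.6,fy=6.6,interpolation=cv2.INTER_LANCZOS4))
E
```

```text
post xyz -2.8672927488971727 -1.9906120073034066 98.00209774616525 dyaw 0.0005714463301860206 F post -3.840536012664595 -5.921922159683281 13.889704849046506 T [ 0.61  0.72 -0.12] 18.05
```

View pics/f1.png

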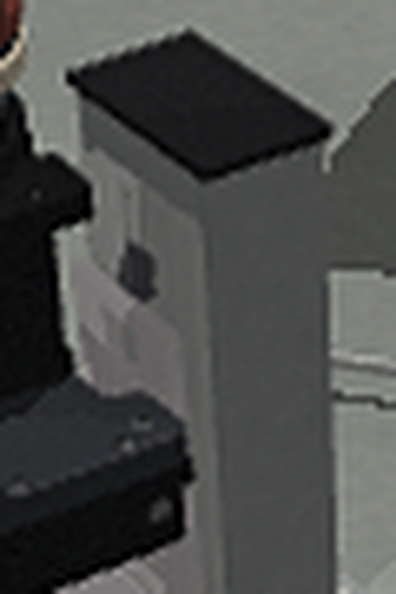

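The catch has sprung out above the bracket's top edge at crop (138,270), and z has stopped with 17 N of push. I'll relieve the push, open the gripper and retreat upward.

```bash
python3 -m inch '{"plan":[{"hand":1,"x":0.01,"y":-0.02,"z":-0.04,"rx":0,"ry":0,"rz":0},{"hand":1,"x":0.01,"y":0,"z":-0.03,"rx":0,"ry":0,"rz":0},{"hand":1,"x":0,"y":0,"z":0,"rx":0,"ry":0,"rz":0},{"hand":1,"x":0,"y":0,"z":0,"rx":0,"ry":0,"rz":0}]}' >/dev/null; python3 st.py
python3 -m inch '{"plan":[{"hand":0.4,"x":0,"y":0,"z":0,"rx":0,"ry":0,"rz":0},{"hand":0.4,"x":0,"y":0,"z":0,"rx":0,"ry":0,"rz":0},{"hand":0.4,"x":0,"y":0,"z":0,"rx":0,"ry":0,"rz":0},{"hand":0.4,"x":0,"y":0,"z":0,"rx":0,"ry":0,"rz":0},{"hand":0.4,"x":0,"y":0,"z":0,"rx":0,"ry":0,"rz":0},{"hand":0.4,"x":0,"y":0,"z":0,"rx":0,"ry":0,"rz":0},{"hand":0.4,"x":0,"y":0,"z":0,"rx":0,"ry":0,"rz":0}]}'
python3 st.py
```

```text
post xyz -2.687117799180606 -2.947905742193483 98.4136155461336 dyaw 0.0005220326679347131 F post -4.201280098537154 1.8664508613155109 2.1976090035743465 T [-0.05 -0.46  0.23] 18.5
time: 19.2
ee_pos: [638.2, -12.7, 144.5]
tcp_rot: [0.915, 0.404, -0.0, -0.0]
force: [-0.3, 0.9, 0.6]
width: 51.3
gripper_force: 0.0
post xyz -2.4379969100499204 -3.5526094205002474 98.01475394285674 dyaw 0.0004533693979080766 F post -0.5071620224311566 -0.8075431692675463 0.5694530287817069 T [-0.14  0.12  0.02] 19.2
```

```bash
python3 -m inch '{"plan":[{"hand":0.4,"x":0,"y":0,"z":-0.2,"rx":0,"ry":0,"rz":0},{"hand":0.4,"x":0,"y":0,"z":-0.3,"rx":0,"ry":0,"rz":0},{"hand":0.4,"x":0,"y":0,"z":-0.4,"rx":0,"ry":0,"rz":0},{"hand":0.4,"x":0,"y":0,"z":-0.4,"rx":0,"ry":0,"rz":0},{"hand":0.4,"x":0,"y":0,"z":-0.4,"rx":0,"ry":0,"rz":0},{"hand":0.4,"x":0.3,"y":-0.3,"z":-0.4,"rx":0,"ry":0,"rz":0},{"hand":0.4,"x":0.4,"y":-0.4,"z":-0.2,"rx":0,"ry":0,"rz":0},{"hand":0.4,"x":0.4,"y":-0.4,"z":0,"rx":0,"ry":0,"rz":0},{"hand":0.4,"x":0.4,"y":-0.4,"z":0,"rx":0,"ry":0,"rz":0},{"hand":0.4,"x":0.3,"y":-0.4,"z":0,"rx":0,"ry":0,"rz":0},{"hand":0.4,"x":0,"y":-0.4,"z":0,"rx":0,"ry":0,"rz":0},{"hand":0.4,"x":0,"y":0,"z":0,"rx":0,"ry":0,"rz":0},{"hand":0.4,"x":0,"y":0,"z":0,"rx":0,"ry":0,"rz":0}]}'
python3 - <<'E'
from bench import eyes
import cv2
a=eyes.camera("side")["pixels"]
cv2.imwrite("pics/f2.png",cv2.resize(a[110:230,215:345],None,fx=5,fy=5,interpolation=2))
E
```

```text
time: 20.5
ee_pos: [614.4, 131.4, 261.1]
tcp_rot: [0.915, 0.404, 0.001, 0.001]
force: [0.3, -1.1, -1.1]
width: 52.4
gripper_force: 0.0
```

View pics/f2.png

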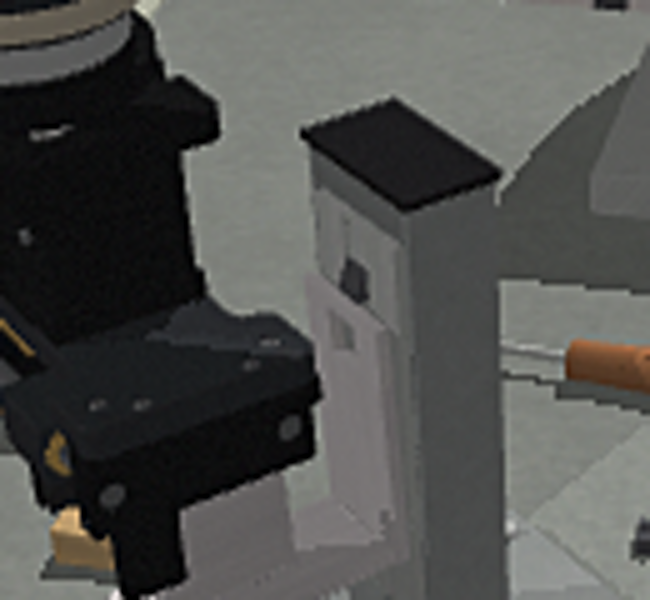

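The bracket hangs square on the strip. The catch at crop (355,280) is out above its top edge (y about 300 there), and the gripper is clear.

```bash
python3 -c "
from bench import bot
print(bot.hand_in())"
```

```text
the job is handed in; nothing more can be done
None
```

The middle-sized bracket is hooked into both slots and pressed home with the catch out over its top edge; I released it and handed the job in at about 20.5 s, though the hand-in gave no verdict.

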